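Free the battery pack from its charger

TASK

The empty metal pot is standing hard in front of the battery charger, where the hand has to go. Take the pot by its handle or push it, slide it along the bench without lifting it until it stands centred in the empty white ring off to the side, and let go of it. Then pinch the battery pack's two side catches together and lift the pack straight up out of the charger; finish while still holding it upright, squeezed by its catches and still, with its foot about 5 cm or more above the top of the charger. Leave the jar, the sanding block and the brush alone.

Things in the scene. Friction and masses are not known exactly. Their poses are not given: they have to be found in the camera images.
- pot: open, empty aluminium pot, 84 mm across and 85 mm high, about 0.45 kg, free on the bench; a straight handle sticks out level along its own -x. Origin: centre of its underside. It starts inside a white ring mark (which is not listed), its wall about 8 mm from the charger's near side, its handle pointing roughly towards the robot.
- pot_handle (a point): a good point to grip on the pot's handle: middle of its bar, 95 mm from the pot's axis, 58 mm above the bench. The bar is 16 mm wide (along the pot's y), 18 mm high and runs from 55 to 140 mm from the pot's axis along the pot's -x.
- mark_park: the empty white ring painted flat on the bench where the pot is to go: inner diameter 104 mm, outer 120 mm, flat (under 1 mm). Origin: its centre on the bench. It lies to the left or to the right of the charger.
- charger: fixed black charger block, 90 mm (its x) by 100 mm (its y) by 60 mm high, an open well in its top holding the battery pack. Origin: centre of its underside; its -x side looks roughly at the robot.
- pack: loose black battery pack, 40 (its x) by 56 (its y) by 112 mm high, about 0.33 kg, upright in the charger's well, 1 mm play. Origin: centre of its underside (its foot), 10 mm above the bench when seated; 62 mm of it stands out on top. A grey ribbed push catch stands out on its -x side and one on its +x side; they lock it down until both are pressed in, then it lifts straight up freely.
- pack_grip (a point): midway between the two catches, on the pack's axis, 76 mm above its foot (86 mm above the bench when seated). Pinch here along the pack's x. The catches are 24 mm wide and reach 20 mm below to 20 mm above it, 57 mm apart over their outer faces at rest, 44 mm pressed in. Pack's top 36 mm above it, charger's top 26 mm below.
- catch_near (a joint): how far the catch on the pack's -x side (towards the robot) is pressed in: 0 m out, 0.0065 m fully in; its hook, under the charger's rim, is free from about 0.0045 m and clears the rim when the pack has risen 20 mm. Spring: 1.6 N at rest, 6.8 N fully in; grip with 20 N or more.
- catch_far (a joint): the same for the catch on the pack's +x side.
- jar: bystander: glass jar with a steel lid, 60 mm across and 85 mm high, on the side of the charger away from the empty ring. Origin: centre of its underside.
- block: bystander: grey sanding block, 70 by 100 by 35 mm. Origin: centre of its underside.
- brush: bystander: a brush with a wooden handle lying on the bench. Origin under its middle.

How it is judged:
On the way, in this order (a step that is already met when the one before it is completed fails the run):
1. the pot stands centred in the empty ring and has been let go (horizontal distance between pot and mark_park below 0.018 m and height (world z) of pot below 0.005 m and angle between pot's own z axis and vertical below 0.1 rad and linear speed of pot below 0.02 m/s and contact force between pot and the fingers below 0.1 N), for 0.2 s.
2. the pack, pinched by both catches, is lifted clear of the charger (height (world z) of pack above 0.065 m and value of joint each of catch_near, catch_far above 0.004 m and contact force between pack and the fingers above 2 N), for 0.1 s.
At the end, for the whole second after the job is handed in: The fingers hold the pack still and upright (0.25 rad) by both catches, each pressed in over 4 mm, its foot more than 30 mm above the charger top (90 mm above the bench), nothing else carrying it; the pot stands upright on the bench, released, within 20 mm of the side ring centre (height (world z) of pack above 0.09 m and angle between pack's own z axis and vertical below 0.25 rad and linear speed of pack below 0.03 m/s and value of joint each of catch_near, catch_far above 0.004 m and contact force between pack and the fingers above 2 N and contact force between pack and charger below 0.1 N and contact force between pack and pot below 0.1 N and contact force between pack and jar below 0.1 N and contact force between pack and block below 0.1 N and contact force between pack and brush below 0.1 N and horizontal distance between pot and mark_park below 0.02 m and angle between pot's own z axis and vertical below 0.1 rad and height (world z) of pot below 0.005 m and contact force between pot and the fingers below 0.1 N); the arm keeps its last pose, push and grip.
It fails at once if the pot is lifted off the bench (more than 10 mm) or tipped over (height (world z) of pot above 0.01 m or angle between pot's own z axis and vertical above 0.35 rad).
It fails at once if a bystander (jar, sanding block, brush) is moved by more than 30 mm (distance of any of jar, block, brush from where it was at the start of the episode above 0.03 m).
It also fails if it takes over 58 s, if anything falls off the work surface, if the arm or the gripper's body presses on something with over 40 N, if the wrist force passes 120 N, or if a joint passes its speed limit or range.

ROBOT

A 6-joint arm with a two-finger parallel gripper is mounted at the origin on the work surface. World frame = base frame: x ahead of the robot, y to its left, z up, the work surface at z = 0. Lengths are in m, angles in rad, forces in N, time in s.
With the tool pointing down it reaches from about 0.35 to 0.975 m from the base axis. Payload 4.9 kg.
Tool frame: the origin (TCP) lies midway between the tips of the shut fingers; the grasp point (between the pads) lies 19 mm behind it (ctrl.tcp_to_grasp is the distance from the TCP to the grasp point, in m); z points along the fingers, y is the line along which they close (so a half turn about z gives the same grasp; the last joint's range is limited). The gripper opens to 85 mm and grips with 20 to 120 N. Pads are 22 mm wide; open, the fingers measure 114 mm over their backs; the gripper's body (76 mm by 85 mm) begins 54 mm behind the grasp point. The pads swing forward as they close: fully open they stand 13 mm farther back than shut.
Start: joints at [-1.411, 0.053, 1.613, -0, 1.476, -0.119], TCP at [0.172, -0.601, 0.231] pointing down, gripper open.
Joint ranges: [-3.01, 3.01], [-1.01, 2.22], [0.06, 2.58], [-1.02, 4.17], [0.09, 2.62], [-3.14, 3.14]. Speed limits (rad/s): [2.57, 2.57, 3.14, 3.14, 3.14, 3.14].

INTERFACE

Orientations are given as a rotation vector (axis times angle).
In Python, from station import ctrl, vision gives the robot as it stands (ctrl), with the cameras (vision).
- The arm moves only by the tool advance, called after "Request:" by a JSON object that holds its "op" and its "data". Schema: {"type":"object","properties":{"motion":{"type":"array","items":{"type":"array","items":{"type":"number"},"minItems":7,"maxItems":7},"minItems":1,"maxItems":20},"clamp_n":{"type":"number"},"only":{"type":"string"},"quiet":{"type":"boolean"},"lines":{"type":"string"}},"required":["motion"],"additionalProperties":false}. motion is a list of rows, 1 to 20 of them, each of 7 numbers: the finger opening in m, then dx, dy, dz in shares of 0.75 m (1.0 is 0.75 m), then a rotation vector rx, ry, rz in a scale on which 1.0 is 4 rad; each row is the pose to reach, as a shift and turn from the pose commanded when the call began, along the tool's axes at that moment; what a row does not reach only later rows make up. A row lasts 1/12 s, in which the tool goes at most 0.0417 m and 0.125 rad, less where a joint would pass 70% of its speed; a pose out of reach is approached as far as the arm can. The fingers move at their own pace and stop on an object; clamp_n is the grip in N (left out, the last holds). Time passes only in rows, so rows that do not move let the fingers close. The tool returns the time, the measured TCP pose, the force, the opening and the grip force at its end. only (a regular expression) keeps the lines of the reply that match it, lines (a string "A,B") keeps lines A to B, and quiet returns only ok. No shift or turn number may pass 1 either way. Input that does not fit is refused with a message, and nothing moves.
- ctrl.get_obs(): the state, without advancing time (a new reading comes with each control period).
- vision.get_image(name): name is "scene" or "top" or "wrist"; returns the picture (384x512x3 uint8, red, green, blue); there is no depth.
- vision.camera_params(name): a dict with "fx", "fy", "cx", "cy" (pixels), "T" (4x4, takes a point from camera to world coordinates); the wrist camera has in their place "tool_from_camera" (4x4, takes a point from camera to tool coordinates, whose origin is the TCP and whose axes are the flange's). Camera axes: x right, y down, z forward; pixel columns grow to the right and rows downward; lengths in m; the calibration is good to about 2 mm. The wrist camera is an equidistant fisheye: a pixel r from the principal point sees the ray r / f radians off the axis. A picture is of the moment at which its call begins: read the wrist's pose just before it. camera_params takes no time and is no camera call.
- ctrl.finish_job(): hands the job in; it is judged then, once.
The state is a dict: "t": time; "q": joint angles; "dq": joint speeds; "effort": joint torques, N m; "tool_pos": TCP position; "tool_rot": TCP orientation; "contact_force": force on the tool from outside, world axes, zero at the start; "wrist_torque": the same for the moment, N m; "opening": finger opening in m; "grip_force": force on a finger pad.
Only numpy, scipy, OpenCV 4.12 (cv2) and the standard library are available. Lean on these libraries where they do the work, as an engineer would, in place of code of your own. Each camera call takes 0.05 s, during which the arm holds its last target. There are 200 camera calls.

## Working session

There is one attempt and no reset: what is moved stays moved. The work goes in short steps, Python scripts to look and compute and a tool call to move; the robot and the scene stay as the last step left them, time stands still between calls to the robot, and variables do not carry over. Pictures are saved under pics/ and viewed, at most 10 in all, crops included, and the job is handed in when it is done.

```bash
ls; mkdir -p pics; python3 - <<'E'
from station import ctrl, vision
import cv2,numpy as np
np.set_printoptions(precision=4,suppress=True)
o=ctrl.get_obs();print(o['t'],o['tool_pos'],o['tool_rot'],ctrl.tcp_to_grasp)
for n in ['top','scene']:
    cv2.imwrite(f'pics/{n}0.png',vision.get_image(n)[:,:,::-1]);p=vision.camera_params(n);print(n,p)
print(vision.camera_params('wrist'))
E
```

```text
pics
station.py
0.0 [ 0.1719 -0.6003  0.2301] [-3.1091 -0.4363  0.0001] 0.0187
top {'fx': 495.1663238272992, 'fy': 495.1663238272992, 'cx': 254.13030067490405, 'cy': 188.52571219948945, 'T': array([[ 0.0105, -0.9981,  0.061 ,  0.4701],
       [-0.9999, -0.0108, -0.0059, -0.0156],
       [ 0.0065, -0.061 , -0.9981,  1.4891],
       [ 0.    ,  0.    ,  0.    ,  1.    ]])}
scene {'fx': 381.2226112989964, 'fy': 381.2226112989964, 'cx': 249.14186272059592, 'cy': 188.12208291827648, 'T': array([[-0.7585,  0.378 , -0.5308,  1.0819],
       [ 0.6514,  0.4619, -0.6019,  0.5307],
       [ 0.0176, -0.8023, -0.5966,  0.6548],
       [ 0.    ,  0.    ,  0.    ,  1.    ]])}
{'fx': 297.3186396354542, 'fy': 297.3186396354542, 'cx': 260.03127184360727, 'cy': 190.64748516135714, 'tool_from_camera': array([[-0.0006, -0.945 , -0.3272,  0.0849],
       [ 1.    , -0.0007,  0.0002, -0.0002],
       [-0.0004, -0.3272,  0.945 , -0.1433],
       [ 0.    ,  0.    ,  0.    ,  1.    ]])}
```

View pics/top0.png

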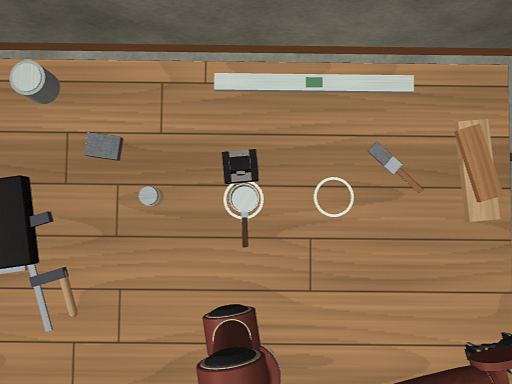

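View pics/scene0.png

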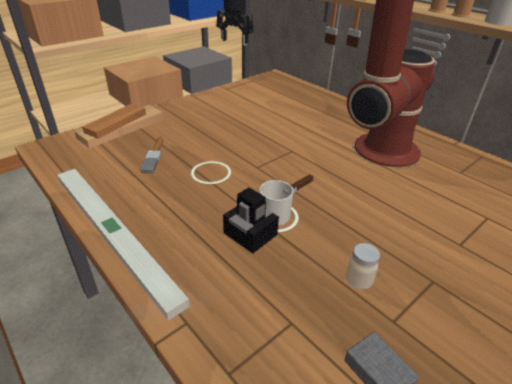

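The top view shows the pot at about (243,198) with its handle running down to (245,245). The empty ring is at (334,197), the charger at (240,166) and the jar at (149,196). Next I'll measure these with masks.

```bash
cat > h.py <<'E'
from station import ctrl, vision
import cv2,numpy as np
from scipy.spatial.transform import Rotation as R
np.set_printoptions(precision=4,suppress=True)
def ray(n,u,v,z):
    p=vision.camera_params(n);T=p['T']
    d=T[:3,:3]@np.array([(u-p['cx'])/p['fx'],(v-p['cy'])/p['fy'],1])
    return T[:3,3]+d*(z-T[2,3])/d[2]
def blobs(m,amin=8):
    n,l,s,c=cv2.connectedComponentsWithStats(m.astype(np.uint8))
    return [(s[i],c[i],(l==i)) for i in range(1,n) if s[i][4]>=amin]
E
python3 - <<'E'
from h import *
im=cv2.imread('pics/top0.png');hsv=cv2.cvtColor(im,cv2.COLOR_BGR2HSV).astype(int)
H,S,V=[hsv[:,:,i] for i in range(3)]
roi=np.zeros(H.shape,bool);roi[140:260,215:365]=1
for nm,m,z in [('white',(V>215)&(S<60),0),('grey',(S<40)&(V>120),.085),('black',(V<50),.06),('handle',(V<115)&(V>35)&(S>90),.062)]:
    for s,c,l in blobs(m&roi,15):
        ys,xs=np.nonzero(l);r=cv2.minAreaRect(np.c_[xs,ys].astype(np.float32))
        print(nm,s,c,r,ray('top',*c,z), ray('top',*r[0],z))
big=cv2.resize(im[140:260,215:365],None,fx=5,fy=5,interpolation=cv2.INTER_CUBIC);cv2.imwrite('pics/c1.png',big)
E
```

```text
white [314 177  39  40 226] [333.0885 197.1062] ((333.50006103515625, 196.50001525878906), (38.9075813293457, 38.01315689086914), 63.43495178222656) [ 0.5379 -0.2626  0.    ] [ 0.5397 -0.2638  0.    ]
white [248 182  15  36  91] [257.011  199.6703] ((255.27528381347656, 199.64044189453125), (13.582362174987793, 35.131866455078125), 1.6846843957901) [ 0.5277 -0.0334  0.    ] [ 0.5277 -0.0282  0.    ]
white [224 184  17  35  86] [229.4651 202.8605] ((230.42530822753906, 202.07643127441406), (35.127498626708984, 12.5391845703125), 78.02386474609375) [0.5172 0.0493 0.    ] [0.5196 0.0464 0.    ]
grey [230 150  19   7 100] [238.63 152.9 ] ((238.95175170898438, 152.92071533203125), (5.314911365509033, 18.35305404663086), 85.2363510131836) [0.6573 0.0214 0.085 ] [0.6573 0.0205 0.085 ]
grey [237 171   8   3  23] [240.3478 172.    ] ((240.5, 172.0), (2.0, 7.0), 90.0) [0.6027 0.0158 0.085 ] [0.6027 0.0154 0.085 ]
grey [232 173  20   9 122] [240.9754 177.2459] ((241.28173828125, 176.94415283203125), (7.19595193862915, 19.094209671020508), 85.91438293457031) [0.5877 0.0139 0.085 ] [0.5886 0.013 
[... 963 characters left out ...]
713 0.062 ] [0.5767 0.0719 0.062 ]
handle [259 185  57   2 104] [285.1923 185.5385] ((286.9999694824219, 185.49998474121094), (55.99999237060547, 0.9999998807907104), -0.0) [ 0.567  -0.1137  0.062 ] [ 0.5672 -0.1189  0.062 ]
handle [320 186  27   2  41] [334.878  186.3902] ((333.0, 186.5), (26.0, 1.0), -0.0) [ 0.5661 -0.2574  0.062 ] [ 0.5658 -0.252   0.062 ]
handle [351 186  14   2  27] [357.7407 186.4815] ((357.5, 186.5), (1.0, 13.0), 90.0) [ 0.5666 -0.3236  0.062 ] [ 0.5665 -0.3229  0.062 ]
handle [215 218 150  42 412] [272.7063 236.1408] ((289.0964660644531, 240.38076782226562), (147.2390594482422, 29.72855567932129), 9.619728088378906) [ 0.421  -0.0788  0.062 ] [ 0.4094 -0.126   0.062 ]
```

View pics/c1.png

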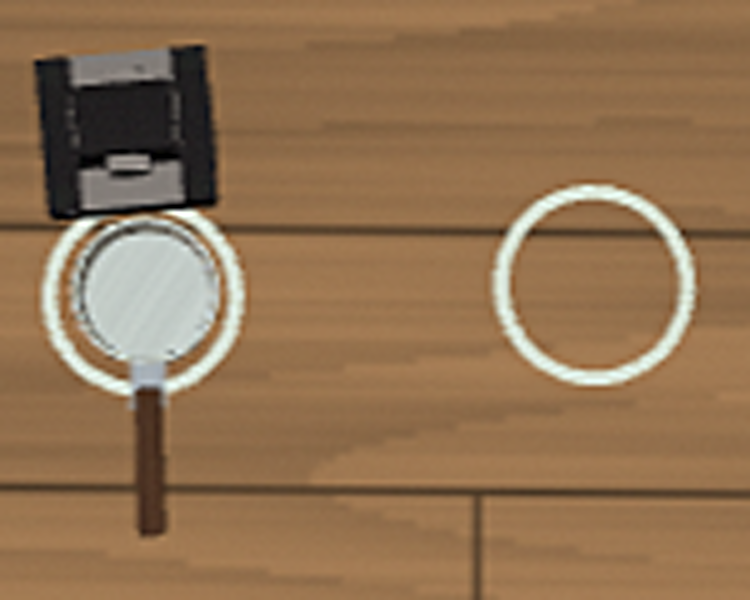

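The crop shows the pot rim centred near crop pixel (146,292), which is full-image (244.1,198.4). The handle runs straight down from it. The charger corners and pack top are visible, with a yaw of a few degrees.

```bash
python3 - <<'E'
from h import *
C=lambda u,v,z:ray('top',215+(u+.5)/5-.5,140+(v+.5)/5-.5,z)
print('pot rim',C(145,292,.085)); a,b=C(148.5,390,.067),C(151,533,.067);d=a-b
print('handle',a,b,'len',np.linalg.norm(d),'yaw',np.degrees(np.arctan2(d[1],d[0])))
im=cv2.imread('pics/top0.png').astype(int)
hm=np.zeros(im.shape[:2],np.uint8);hm[219:246,238:253]=((im[:,:,2]<115))[219:246,238:253]
ys,xs=np.nonzero(hm);r=cv2.fitLine(np.c_[xs,ys].astype(np.float32),cv2.DIST_L2,0,.01,.01).ravel();print('line',r,len(xs))
p0,p1=ray('top',r[2],r[3],.067),ray('top',r[2]+10*r[0],r[3]+10*r[1],.067);print(p0,np.degrees(np.arctan2(*(p0-p1)[[1,0]])))
print('park',C(594,285,0))
q=[C(*p,.06) for p in [(37,60),(207,46),(217,205),(52,217)]]
print('charger',np.mean(q,0),[np.linalg.norm(q[i]-q[i-1]) for i in range(4)],[np.degrees(np.arctan2(*(q[i]-q[j])[[1,0]])) for i,j in [(0,3),(1,2)]],[np.degrees(np.arctan2(*(q[i]-q[j])[[1,0]]))-90 for i,j in [(0,1),(3,2)]])
q=[C(*p,.122) for p in [(80,90),(170,84),(173,148),(78,152)]];print('pack',np.mean(q,0),[np.linalg.norm(q[i]-q[i-1]) for i in range(4)])
print('catches',ray('top',238.8,152.9,.06),ray('top',241.2,177,.06))
E
```

```text
pot rim [0.5288 0.0057 0.085 ]
handle [0.4733 0.0033 0.067 ] [0.3918 0.0009 0.067 ] len 0.08157353534381641 yaw 1.6723468023038943
line [  0.0154   0.9999 244.5562 232.6966] 178
[0.4302 0.0021 0.067 ] 1.5503048784534823
park [ 0.5394 -0.2635  0.    ]
charger [0.6226 0.0169 0.06  ] [np.float64(0.09184221992529859), np.float64(0.09907047772083719), np.float64(0.09284309799295772), np.float64(0.0957140149241792)] [np.float64(6.245432724862071), np.float64(4.161592026756013)] [np.float64(5.391944792893611), np.float64(4.799508093539046)]
pack [0.6234 0.0172 0.122 ] [np.float64(0.03457779240072737), np.float64(0.05007359250142871), np.float64(0.035733474736234394), np.float64(0.05270297014814625)]
catches [0.6607 0.0215 0.06  ] [0.5906 0.0137 0.06  ]
```

```bash
cat >> h.py <<'E'
def delta(p,yaw):  # tool-axis shift and turn to a tool-down pose with tool x at world yaw
    o=ctrl.get_obs();r=R.from_rotvec(o['tool_rot'])
    c,s=np.cos(yaw),np.sin(yaw);t=R.from_matrix(np.array([[c,s,0],[s,-c,0],[0,0,-1.]]))
    print('t',round(o['t'],2),'d',r.inv().apply(np.array(p)-o['tool_pos']),'rot',(r.inv()*t).as_rotvec())
E
python3 - <<'E'
from h import *
delta([.433,.0025,.231],.028);delta([.433,.0025,.039],.028)
E
```

```text
t 0.1 d [ 0.4169 -0.5076  0.0002] rot [-0.002   0.      0.2508]
t 0.1 d [ 0.4169 -0.5073  0.1922] rot [-0.002   0.      0.2508]
```

The manual's scale: shifts go in shares of 0.75 m and turns go in shares of 4 rad. Converting my numbers, -0.507 m / 0.75 = -0.676, 0.417 m / 0.75 = 0.556, 0.06 rad / 4 = 0.015.

Request:
{"op": "advance", "data": {"motion": [[0.06, 0.1333, -0.1627, 0, 0, 0, 0.015], [0.06, 0.2667, -0.3253, 0, 0, 0, 0.03], [0.06, 0.2667, -0.3253, 0, 0, 0, 0.03], [0.06, 0.2667, -0.3253, 0, 0, 0, 0.03], [0.06, 0.2667, -0.3253, 0, 0, 0, 0.03], [0.06, 0.2667, -0.3253, 0, 0, 0, 0.03], [0.06, 0.2667, -0.3253, 0, 0, 0, 0.03], [0.06, 0.556, -0.676, 0, 0, 0, 0.0628], [0.06, 0.556, -0.676, 0, 0, 0, 0.0628], [0.06, 0.556, -0.676, 0, 0, 0, 0.0628], [0.06, 0.556, -0.676, 0, 0, 0, 0.0628], [0.06, 0.556, -0.676, 0, 0, 0, 0.0628], [0.06, 0.556, -0.676, 0, 0, 0, 0.0628], [0.06, 0.556, -0.676, 0, 0, 0, 0.0628], [0.06, 0.556, -0.676, 0, 0, 0, 0.0628], [0.06, 0.556, -0.676, 0, 0, 0, 0.0628], [0.06, 0.556, -0.676, 0, 0, 0, 0.0628], [0.06, 0.556, -0.676, 0, 0, 0, 0.0628]], "clamp_n": 40}}

```text
t: 1.6
tool_pos: [0.4333, 0.003, 0.2308]
tool_rot: [3.141, 0.051, -0.002]
contact_force: [-0.2, 0.3, -0.1]
opening: 0.0595
grip_force: 0.0
```

```bash
python3 - <<'E'
from h import *
delta([.433,.0025,.039],.028)
o=ctrl.get_obs();cv2.imwrite('pics/w1.png',vision.get_image('wrist')[:,:,::-1])
E
```

```text
t 1.6 d [-0.      0.0005  0.1918] rot [0.0001 0.0014 0.0043]
```

View pics/w1.png

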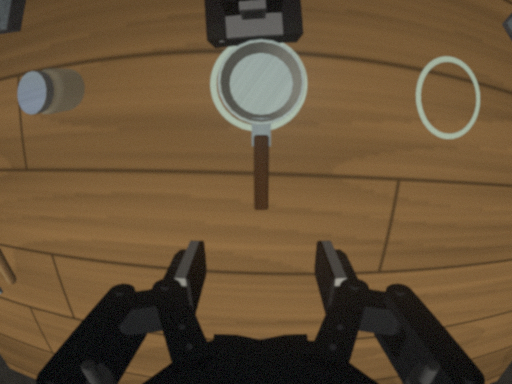

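The wrist view shows the handle at column 261, midway between the fingertips at columns 205 and 317, so it is aligned. Now lower and grip.

Scaled: 0.192 m / 0.75 = 0.256, 0.175 m / 0.75 = 0.2333.

Request:
{"op": "advance", "data": {"motion": [[0.06, 0, 0, 0.0533, 0, 0, 0], [0.06, 0, 0, 0.1067, 0, 0, 0], [0.06, 0, 0, 0.16, 0, 0, 0], [0.06, 0, 0, 0.2, 0, 0, 0], [0.06, 0, 0, 0.2333, 0, 0, 0], [0.06, 0, 0, 0.256, 0, 0, 0], [0.06, 0, 0, 0.256, 0, 0, 0]], "clamp_n": 40}}

```text
t: 2.23
tool_pos: [0.4292, 0.0003, 0.0349]
tool_rot: [-3.14, -0.039, 0.014]
contact_force: [-1.0, 0.4, -0.4]
opening: 0.0602
grip_force: 0.0
```

Request:
{"op": "advance", "data": {"motion": [[0, 0, 0, 0, 0, 0, 0], [0, 0, 0, 0, 0, 0, 0], [0, 0, 0, 0, 0, 0, 0], [0, 0, 0, 0, 0, 0, 0], [0, 0, 0, 0, 0, 0, 0], [0, 0, 0, 0, 0, 0, 0], [0, 0, 0, 0, 0, 0, 0], [0, 0, 0, 0, 0, 0, 0]], "clamp_n": 40}}

```text
t: 2.9
tool_pos: [0.4347, 0.0011, 0.0412]
tool_rot: [3.141, 0.044, 0.004]
contact_force: [-2.6, -0.7, 7.0]
opening: 0.0152
grip_force: 40.6
```

```bash
python3 - <<'E'
from h import *
for t in ([.425,-.03,.039],[.444,-.2665,.039]):delta(t,.028)
E
```

```text
t 2.9 d [-0.0106  0.0308  0.0022] rot [ 0.0008 -0.0027  0.    ]
t 2.9 d [0.0018 0.2678 0.0024] rot [ 0.0008 -0.0027  0.    ]
```

Scaled: 0.268 m / 0.75 = 0.3573, 0.03 m / 0.75 = 0.04.

Request:
{"op": "advance", "data": {"motion": [[0, -0.008, 0.0067, 0, 0, 0, 0], [0, -0.0133, 0.02, 0, 0, 0, 0], [0, -0.016, 0.04, 0, 0, 0, 0], [0, -0.016, 0.0667, 0, 0, 0, 0], [0, -0.016, 0.0933, 0, 0, 0, 0], [0, -0.0133, 0.12, 0, 0, 0, 0], [0, -0.0107, 0.1467, 0, 0, 0, 0], [0, -0.008, 0.1733, 0, 0, 0, 0], [0, -0.0053, 0.2, 0, 0, 0, 0], [0, -0.0027, 0.2267, 0, 0, 0, 0], [0, 0, 0.2533, 0, 0, 0, 0], [0, 0.0027, 0.28, 0, 0, 0, 0], [0, 0.0027, 0.3067, 0, 0, 0, 0], [0, 0.0027, 0.3293, 0, 0, 0, 0], [0, 0.0027, 0.3467, 0, 0, 0, 0], [0, 0.0027, 0.3573, 0, 0, 0, 0], [0, 0.0027, 0.3573, 0, 0, 0, 0], [0, 0.0027, 0.3573, 0, 0, 0, 0]], "clamp_n": 40}}

```text
t: 4.4
tool_pos: [0.4437, -0.2675, 0.0409]
tool_rot: [3.14, 0.043, 0.004]
contact_force: [0.1, 1.0, 6.8]
opening: 0.0154
grip_force: 40.6
```

```bash
python3 - <<'E'
from h import *
o=ctrl.get_obs();im=vision.get_image('top')[:,:,::-1]
cv2.imwrite('pics/c2.png',cv2.resize(im[150:250,290:390],None,fx=6,fy=6,interpolation=cv2.INTER_CUBIC))
E
```

```text
(no output)
```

View pics/c2.png

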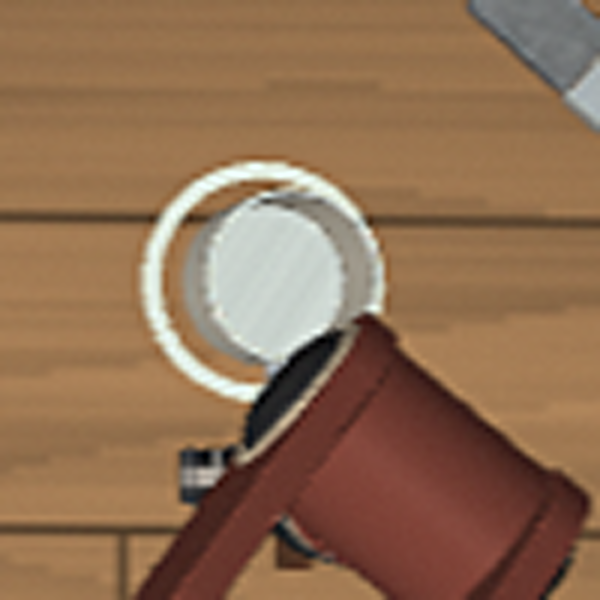

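The crop shows the pot rim centred near crop pixel (290,277), which puts the pot at about (0.537,-0.263). The ring centre is (0.539,-0.263), so the pot is centred within about 3 mm. Release and rise.

Scaled: -0.2 m / 0.75 = -0.2667, -0.17 m / 0.75 = -0.2267.

Request:
{"op": "advance", "data": {"motion": [[0.05, 0, 0, 0, 0, 0, 0], [0.05, 0, 0, 0, 0, 0, 0], [0.05, 0, 0, 0, 0, 0, 0], [0.05, 0, 0, 0, 0, 0, 0], [0.05, 0, 0, 0, 0, 0, 0], [0.05, 0, 0, -0.0267, 0, 0, 0], [0.05, 0, 0, -0.0667, 0, 0, 0], [0.05, 0, 0, -0.12, 0, 0, 0], [0.05, 0, 0, -0.1733, 0, 0, 0], [0.05, 0, 0, -0.2267, 0, 0, 0], [0.05, 0, 0, -0.2667, 0, 0, 0], [0.05, 0, 0, -0.2667, 0, 0, 0], [0.05, 0, 0, -0.2667, 0, 0, 0]]}}

```text
t: 5.53
tool_pos: [0.4438, -0.2673, 0.242]
tool_rot: [3.138, 0.044, 0.006]
contact_force: [0.4, 0.1, -0.9]
opening: 0.0502
grip_force: 0.0
```

```bash
python3 - <<'E'
from h import *
im=vision.get_image('top')[:,:,::-1]
o=ctrl.get_obs()
print(o['q'])
for y in (.09+np.pi/2,.09-np.pi/2): delta([.6228,.017,.24],y)
E
```

```text
[-0.6859 -0.215   1.8517 -0.0001  1.5042  0.8571]
t 5.58 d [ 0.1878 -0.2784 -0.0006] rot [ 0.0007  0.0001 -1.633 ]
t 5.58 d [ 0.1878 -0.2784 -0.0006] rot [ 0.0001 -0.0007  1.5086]
```

Scaled: -0.278 m / 0.75 = -0.3707, 0.188 m / 0.75 = 0.2507, -1.633 rad / 4 = -0.4083.

Request:
{"op": "advance", "data": {"motion": [[0.085, 0.1333, -0.2, 0, 0, 0, -0.2], [0.085, 0.1333, -0.2, 0, 0, 0, -0.2], [0.085, 0.1333, -0.2, 0, 0, 0, -0.2], [0.085, 0.1333, -0.2, 0, 0, 0, -0.2], [0.085, 0.1333, -0.2, 0, 0, 0, -0.2], [0.085, 0.1333, -0.2, 0, 0, 0, -0.2], [0.085, 0.2507, -0.3707, 0, 0, 0, -0.4083], [0.085, 0.2507, -0.3707, 0, 0, 0, -0.4083], [0.085, 0.2507, -0.3707, 0, 0, 0, -0.4083], [0.085, 0.2507, -0.3707, 0, 0, 0, -0.4083], [0.085, 0.2507, -0.3707, 0, 0, 0, -0.4083], [0.085, 0.2507, -0.3707, 0, 0, 0, -0.4083], [0.085, 0.2507, -0.3707, 0, 0, 0, -0.4083], [0.085, 0.2507, -0.3707, 0, 0, 0, -0.4083], [0.085, 0.2507, -0.3707, 0, 0, 0, -0.4083], [0.085, 0.2507, -0.3707, 0, 0, 0, -0.4083], [0.085, 0.2507, -0.3707, 0, 0, 0, -0.4083]]}}

```text
t: 7.0
tool_pos: [0.6226, 0.0164, 0.2384]
tool_rot: [-2.121, -2.316, 0.001]
contact_force: [-0.5, -1.0, 0.1]
opening: 0.085
grip_force: 0.0
```

```bash
python3 - <<'E'
from h import *
delta([.6228,.017,.0673],.089+np.pi/2)
cv2.imwrite('pics/w2.png',vision.get_image('wrist')[:,:,::-1])
im=vision.get_image('top')[150:250,290:390,::-1]
cv2.imwrite('pics/c3.png',cv2.resize(im,None,fx=5,fy=5,interpolation=cv2.INTER_CUBIC))
# project expected points into wrist
p=vision.camera_params('wrist');o=ctrl.get_obs();M=np.eye(4);M[:3,:3]=R.from_rotvec(o['tool_rot']).as_matrix();M[:3,3]=o['tool_pos'];M=np.linalg.inv(M@p['tool_from_camera'])
c,s=np.cos(.089),np.sin(.089)
for x,y,z in [(-.02,-.028,.122),(-.02,.028,.122),(.02,.028,.122),(.02,-.028,.122),(-.045,-.05,.06),(-.045,.05,.06),(.045,.05,.06),(.045,-.05,.06)]:
    w=M@[.6228+c*x-s*y,.017+s*x+c*y,z,1];r=np.hypot(w[0],w[1]);th=np.arctan2(r,w[2]);print((x,y,z),np.array([p['cx'],p['cy']])+p['fx']*th*w[:2]/r)
E
```

```text
t 7.0 d [0.0005 0.0005 0.1711] rot [-0.0014 -0.0003 -0.0011]
(-0.02, -0.028, 0.122) [238.7269 212.3806]
(-0.02, 0.028, 0.122) [237.262  154.7437]
(0.02, 0.028, 0.122) [281.9319 154.6899]
(0.02, -0.028, 0.122) [280.633  212.3341]
(-0.045, -0.05, 0.06) [221.6055 208.6081]
(-0.045, 0.05, 0.06) [218.2487 123.3109]
(0.045, 0.05, 0.06) [300.9801 123.2089]
(0.045, -0.05, 0.06) [297.8503 208.5224]
```

View pics/w2.png

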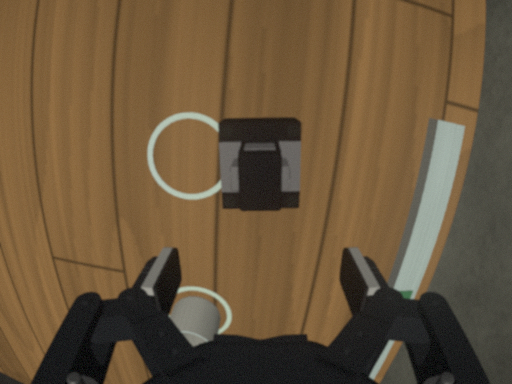

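View pics/c3.png

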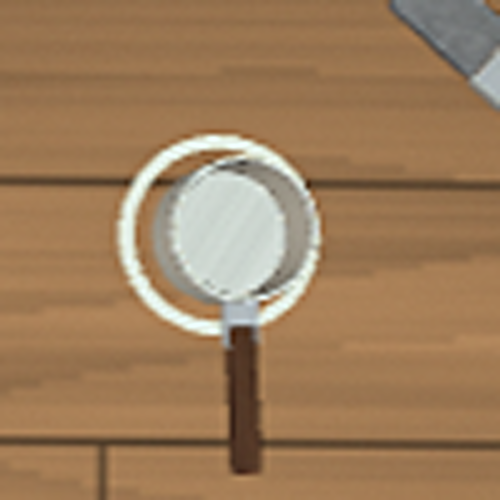

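In the wrist view the charger spans columns 220–300 with its lower edge at row 208, and the pack spans columns 238–282. That agrees with the projected pose to 1–2 px. The top crop shows the pot upright in the ring at (223,235), against a ring centre of (220,235). Descend and pinch.

Scaled: 0.171 m / 0.75 = 0.228, 0.168 m / 0.75 = 0.224.

Request:
{"op": "advance", "data": {"motion": [[0.085, 0, 0, 0.04, 0, 0, 0], [0.085, 0, 0, 0.08, 0, 0, 0], [0.085, 0, 0, 0.12, 0, 0, 0], [0.085, 0, 0, 0.1533, 0, 0, 0], [0.085, 0, 0, 0.18, 0, 0, 0], [0.085, 0, 0, 0.2, 0, 0, 0], [0.085, 0, 0, 0.2133, 0, 0, 0], [0.085, 0, 0, 0.224, 0, 0, 0], [0.085, 0, 0, 0.228, 0, 0, 0], [0.085, 0, 0, 0.228, 0, 0, 0], [0.085, 0, 0, 0.228, 0, 0, 0], [0.085, 0, 0, 0.228, 0, 0, 0]]}}

```text
t: 8.1
tool_pos: [0.624, 0.0165, 0.0697]
tool_rot: [2.118, 2.318, 0.002]
contact_force: [-0.7, -0.3, 0.3]
opening: 0.085
grip_force: 0.0
```

Request:
{"op": "advance", "data": {"motion": [[0.03, 0, 0, 0, 0, 0, 0], [0.03, 0, 0, 0, 0, 0, 0], [0.03, 0, 0, 0, 0, 0, 0], [0.03, 0, 0, 0, 0, 0, 0], [0.03, 0, 0, 0, 0, 0, 0], [0.03, 0, 0, 0, 0, 0, 0], [0.03, 0, 0, 0, 0, 0, 0], [0.03, 0, 0, 0, 0, 0, 0], [0.03, 0, 0, 0, 0, 0, 0], [0.03, 0, 0, 0, 0, 0, 0]], "clamp_n": 45}}

```text
t: 8.93
tool_pos: [0.6233, 0.0164, 0.0706]
tool_rot: [2.119, 2.319, -0.001]
contact_force: [-5.4, -0.9, 10.1]
opening: 0.0389
grip_force: 43.6
```

```bash
python3 - <<'E'
from h import *
a=vision.get_image('scene')[150:270,190:310,::-1];b=vision.get_image('wrist')[90:390,120:400,::-1]
f=lambda i,k:cv2.resize(i,(k,400),interpolation=cv2.INTER_CUBIC)
cv2.imwrite('pics/s4.png',np.hstack([f(a,400),f(b,373)]))
E
```

```text
(no output)
```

View pics/s4.png

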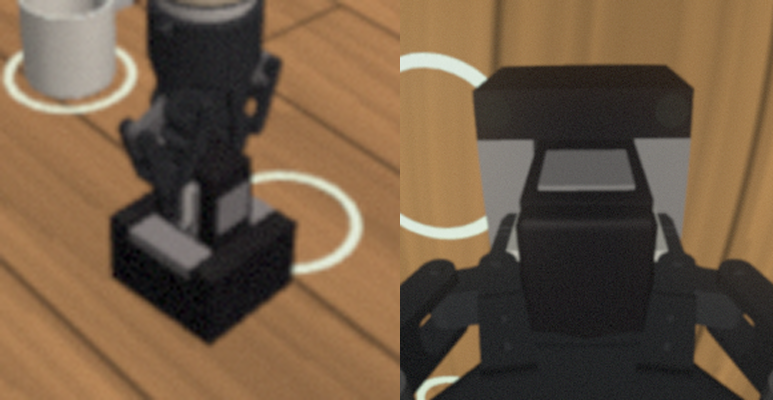

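Both pads sit on the pack's sides at wrist-crop columns 505 and 668, symmetric about the pack. Lift gently first and check the force.

Scaled: -0.01 m / 0.75 = -0.0133, -0.006 m / 0.75 = -0.008.

Request:
{"op": "advance", "data": {"motion": [[0.03, 0, 0, -0.004, 0, 0, 0], [0.03, 0, 0, -0.008, 0, 0, 0], [0.03, 0, 0, -0.0133, 0, 0, 0], [0.03, 0, 0, -0.0133, 0, 0, 0]], "clamp_n": 45}}

```text
t: 9.37
tool_pos: [0.623, 0.0166, 0.0783]
tool_rot: [2.119, 2.319, 0.0]
contact_force: [0.8, -0.1, -4.3]
opening: 0.0387
grip_force: 41.5
```

Scaled: -0.115 m / 0.75 = -0.1533, -0.11 m / 0.75 = -0.1467.

Request:
{"op": "advance", "data": {"motion": [[0.03, 0, 0, -0.0133, 0, 0, 0], [0.03, 0, 0, -0.0267, 0, 0, 0], [0.03, 0, 0, -0.04, 0, 0, 0], [0.03, 0, 0, -0.0533, 0, 0, 0], [0.03, 0, 0, -0.0733, 0, 0, 0], [0.03, 0, 0, -0.0933, 0, 0, 0], [0.03, 0, 0, -0.1133, 0, 0, 0], [0.03, 0, 0, -0.1333, 0, 0, 0], [0.03, 0, 0, -0.1467, 0, 0, 0], [0.03, 0, 0, -0.1533, 0, 0, 0], [0.03, 0, 0, -0.1533, 0, 0, 0], [0.03, 0, 0, -0.1533, 0, 0, 0], [0.03, 0, 0, -0.1533, 0, 0, 0], [0.03, 0, 0, -0.1533, 0, 0, 0], [0.03, 0, 0, -0.1533, 0, 0, 0]], "clamp_n": 45}}

```text
t: 10.62
tool_pos: [0.6224, 0.0166, 0.192]
tool_rot: [-2.118, -2.318, 0.002]
contact_force: [0.2, 0.1, -4.6]
opening: 0.0389
grip_force: 41.8
```

```bash
python3 - <<'E'
from h import *
a=vision.get_image('scene')[110:270,150:310,::-1]
b=vision.get_image('top')[150:250,290:390,::-1]
cv2.imwrite('pics/s5.png',np.hstack([cv2.resize(i,(400,400),interpolation=cv2.INTER_CUBIC) for i in (a,b)]))
E
```

```text
(no output)
```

View pics/s5.png

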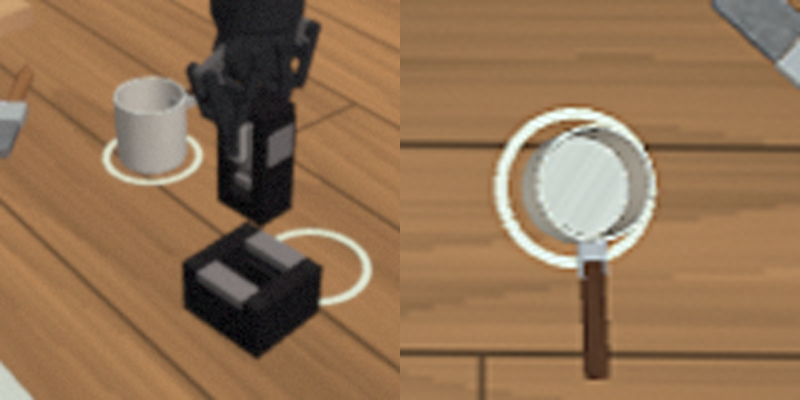

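The left crop shows the pack hanging upright above the charger, its foot around (257,215) over the charger top near (255,245). The pot is standing in the ring in both views. The tool has risen 0.121 m, so the foot is at about 0.13 m. Hand in.

```bash
python3 -c "
from station import ctrl, vision
print(ctrl.finish_job())"
```

```text
the job is handed in; nothing more can be done
None
```

The job is handed in with no verdict shown: the pot was let go within about 3 mm of the ring centre, and the pack is held upright by its catches, its foot about 7 cm above the charger top.

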